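Clear a jammed glue-stick chute and refill its bin

TASK

A stamp has got into the sloping glue-stick chute and jammed it: first lift it out and stand it upright in the empty steel stamp box, so that the sticks behind it tumble down to the chute's foot, and leave those there. Then pull the white tilt-out bin front open to its stop, pour the sticks from the handled tray into it, and put every loose stick lying on the desk in the bin as well. Finish with the empty tray standing flat on the desk and the bin pushed fully shut, and do not disturb the mug, stapler or note block.

Things in the scene. Friction and masses are not known exactly. Their poses are not given: they have to be found in the camera images.
- chute: Grey plastic feed chute, fixed. Origin on the desk under the inner face of its foot stop, midway across; +x is horizontal and points uphill, z up. Its floor starts 30 mm above the origin and climbs to +x at 0.63 rad (36 deg) for 270 mm; inner width 99 mm, side walls 30 mm above the floor (measured square to it). A steel gauge bar crosses it 107 to 113 mm up the slope, 34 to 42 mm above the floor: sticks tumble under it, the stamp cannot pass and rests against its uphill side.
- chute_foot (a point): Point on the chute floor at the inner face of the foot stop, midway across. Three sticks run down to it and lie one behind another, centres up to about 90 mm from it.
- stamp: Wooden hand stamp, 150 g: block 48 mm (x) by 88 mm (y, lies across the chute) by 46 mm tall with a round upright handle, 22 mm diameter, on top of its centre from 46 to 106 mm (ball top to 119 mm). Origin at the centre of its underside, z up its handle. At the start it stands on the sloping floor, so leans with it.
- stamp_box: Dark steel open box, fixed on the desk, outside 90 mm (x) by 120 mm (y) by 25 mm tall, walls and floor 5 mm thick. Origin at the centre of its underside. The stamp fits with its long side along the box's y.
- bin_case: Grey casing of the tilt-out bin, fixed on the desk: 216 mm wide (y), from x = 0 (front) to x = 130 mm, roof top 178 mm high. Origin on the desk under the hinge line (hinge along y, 10 mm above the desk), -x points out of its front, z up.
- bin_front (a joint): Tilt-out front with the tub behind it, hinged at its foot; rad, 0 = shut, 0.7 = fully open against its stop, top tilted out to the case's -x. It stays where it is left (friction; about 4 N at the tab moves it).
- bin_tab (a point): Grip point of the aluminium pull tab, which continues the white front panel upwards: tab 70 mm wide (y), 8 mm thick (x), from 160 to 215 mm from the hinge line; this point is 195 mm from the hinge line, mid thickness (20 mm below the tab's top edge). It is 205 mm above the desk when shut, 27 mm above the roof. Axes turn with the front: z along the panel upwards, -x out of its front face.
- bin_inside (a point): Centre of the tub's inside space; the axes turn with the front (as the case's when shut, z up along the panel). Inside: 98 mm (x) by 180 mm (y), floor 56 mm below this point, back and sides up to 64 mm above it. With the front open at 0.7 rad the opening lies between the panel's top, 103 mm in front of the hinge line at 132 mm height, and the roof's front edge (at the hinge line); the tab's top is then 142 mm in front of it at 177 mm height.
- tray: Loose grey tray, 250 g, holding refill sticks: 160 mm (x) by 116 mm (y), floor 4 mm, side and back walls 30 mm high; its -x end is open but for a lip 2.5 mm above the floor. A steel bail stands across its middle: level bar along y, 14 mm square in section, its centre 83 mm above the underside. Origin at the centre of its underside. Tipped about 55 deg with the -x end down, the sticks tumble out of that end.
- mug: White mug, bystander, radius 40 mm, 90 mm tall; origin at the centre of its underside.
- stapler: Black stapler, bystander, 130 mm long (x), 45 mm tall; origin at the centre of its underside.
- notes: Block of paper notes, bystander, 76 mm square, 40 mm tall; origin at the centre of its underside.
- c1: White six-sided glue stick with grey cap, 28 mm over its flats (32 mm over its corners; on level ground it rests on a flat), 96 mm long, 40 g; origin at its centre, y along its length (cap at +y), x and z turn as it rolls. Starts in the chute, above the jammed stamp; stays in the chute.
- c2: White six-sided glue stick with grey cap, 28 mm over its flats (32 mm over its corners; on level ground it rests on a flat), 96 mm long, 40 g; origin at its centre, y along its length (cap at +y), x and z turn as it rolls. Starts in the chute, above the jammed stamp; stays in the chute.
- c3: White six-sided glue stick with grey cap, 28 mm over its flats (32 mm over its corners; on level ground it rests on a flat), 96 mm long, 40 g; origin at its centre, y along its length (cap at +y), x and z turn as it rolls. Starts in the chute, above the jammed stamp; stays in the chute.
- t1: White six-sided glue stick with grey cap, 28 mm over its flats (32 mm over its corners; on level ground it rests on a flat), 96 mm long, 40 g; origin at its centre, y along its length (cap at +y), x and z turn as it rolls. Refill: starts lying across the tray; may be absent.
- t2: White six-sided glue stick with grey cap, 28 mm over its flats (32 mm over its corners; on level ground it rests on a flat), 96 mm long, 40 g; origin at its centre, y along its length (cap at +y), x and z turn as it rolls. Refill: starts lying across the tray; may be absent.
- t3: White six-sided glue stick with grey cap, 28 mm over its flats (32 mm over its corners; on level ground it rests on a flat), 96 mm long, 40 g; origin at its centre, y along its length (cap at +y), x and z turn as it rolls. Refill: starts lying across the tray; may be absent.
- t4: White six-sided glue stick with grey cap, 28 mm over its flats (32 mm over its corners; on level ground it rests on a flat), 96 mm long, 40 g; origin at its centre, y along its length (cap at +y), x and z turn as it rolls. Refill: starts lying across the tray; may be absent.
- l1: White six-sided glue stick with grey cap, 28 mm over its flats (32 mm over its corners; on level ground it rests on a flat), 96 mm long, 40 g; origin at its centre, y along its length (cap at +y), x and z turn as it rolls. Refill: starts loose on the desk; may be absent.
- l2: White six-sided glue stick with grey cap, 28 mm over its flats (32 mm over its corners; on level ground it rests on a flat), 96 mm long, 40 g; origin at its centre, y along its length (cap at +y), x and z turn as it rolls. Refill: starts loose on the desk; may be absent.
- l3: White six-sided glue stick with grey cap, 28 mm over its flats (32 mm over its corners; on level ground it rests on a flat), 96 mm long, 40 g; origin at its centre, y along its length (cap at +y), x and z turn as it rolls. Refill: starts loose on the desk; may be absent.
Not all that is in view belongs to the job. What is shaped like the c2 but brown or red is not meant. Leave any brown look-alike of the l1 alone.

How it is judged:
On the way, in this order (a step that is already met when the one before it is completed fails the run):
1. the jammed stamp stands upright in the stamp box and the three chute sticks have come down to the chute's foot (horizontal distance between stamp and stamp_box below 0.045 m and height (world z) of stamp below 0.015 m and angle between stamp's own z axis and vertical below 0.12 rad and distance between each of c1, c2, c3 and chute_foot below 0.108 m), for 0.2 s.
2. the bin front is open at its stop (value of joint bin_front above 0.65 rad), for 0.1 s.
3. the tray is tipped over the opening of the open bin (angle between tray's own z axis and vertical above 0.4 rad and distance between tray and bin_inside below 0.3 m and value of joint bin_front above 0.6 rad), for 0.1 s.
At the end, for the whole second after the job is handed in: Every stick that began in the tray or loose on the desk lies in the bin's tub; the bin front is shut (within 0.05 rad); the tray stands flat on the desk at rest; the stamp stands upright (within 7 deg) in the stamp box; the three chute sticks lie at the chute's foot, centres within 108 mm of it (all of step 1 and x of t1 in the frame of bin_inside between -0.056 and 0.056 m and y of t1 in the frame of bin_inside between -0.095 and 0.095 m and z of t1 in the frame of bin_inside between -0.075 and 0.075 m and x of t2 in the frame of bin_inside between -0.056 and 0.056 m and y of t2 in the frame of bin_inside between -0.095 and 0.095 m and z of t2 in the frame of bin_inside between -0.075 and 0.075 m and x of t3 in the frame of bin_inside between -0.056 and 0.056 m and y of t3 in the frame of bin_inside between -0.095 and 0.095 m and z of t3 in the frame of bin_inside between -0.075 and 0.075 m and x of t4 in the frame of bin_inside between -0.056 and 0.056 m and y of t4 in the frame of bin_inside between -0.095 and 0.095 m and z of t4 in the frame of bin_inside between -0.075 and 0.075 m and x of l1 in the frame of bin_inside between -0.056 and 0.056 m and y of l1 in the frame of bin_inside between -0.095 and 0.095 m and z of l1 in the frame of bin_inside between -0.075 and 0.075 m and x of l2 in the frame of bin_inside between -0.056 and 0.056 m and y of l2 in the frame of bin_inside between -0.095 and 0.095 m and z of l2 in the frame of bin_inside between -0.075 and 0.075 m and x of l3 in the frame of bin_inside between -0.056 and 0.056 m and y of l3 in the frame of bin_inside between -0.095 and 0.095 m and z of l3 in the frame of bin_inside between -0.075 and 0.075 m and value of joint bin_front below 0.05 rad and height (world z) of tray below 0.012 m and angle between tray's own z axis and vertical below 0.08 rad and linear speed of each of tray, stamp below 0.03 m/s); the robot touches nothing.
It fails at once if the mug is disturbed (moved more than 40 mm) (distance of mug from where it was at the start of the episode above 0.04 m).
It fails at once if the stapler is disturbed (moved more than 40 mm) (distance of stapler from where it was at the start of the episode above 0.04 m).
It fails at once if the note block is disturbed (moved more than 40 mm) (distance of notes from where it was at the start of the episode above 0.04 m).
Of t1, t2, t3, t4 only 2 to 4 are there at a start; the rules pass over those that are not, and their reading is None.
Of l1, l2, l3 only 2 to 3 are there at a start; the rules pass over those that are not, and their reading is None.
At some moment in a run one of l1, l2, l3 may be knocked a few centimetres aside while the robot is not near it.
It also fails if it takes over 210 s, if anything falls off the work surface, if the arm or the gripper's body presses on something with over 40 N, if the wrist force passes 120 N, or if a joint passes its speed limit or range.

ROBOT

A 7-joint arm with a two-finger parallel gripper is mounted at the origin on the work surface. World frame = base frame: x ahead of the robot, y to its left, z up, the work surface at z = 0. Lengths are in m, angles in rad, forces in N, time in s.
With the tool pointing down it reaches from about 0.425 to 0.875 m from the base axis. Payload 4.7 kg.
Tool frame: the origin (TCP) lies where the fingers leave the gripper's body, on its centre line; the fingertips stand 73 mm ahead of it and the grasp point (between the pads) lies 54 mm ahead of it; z points along the fingers, y is the line along which they close (so a half turn about z gives the same grasp; the last joint's range is limited). The gripper opens to 85 mm and grips with 20 to 120 N. Pads are 22 mm wide; open, the fingers measure 114 mm over their backs; the gripper's body (76 mm by 85 mm) begins 54 mm behind the grasp point. The pads swing forward as they close: fully open they stand 13 mm farther back than shut.
Start: joints at [-1.224, 0.321, -0.07, 1.45, 0.023, 1.371, -0.057], TCP at [0.212, 0.614, 0.304] pointing down, gripper open.
Joint ranges: [-2.86, 2.86], [-0.3, 2.09], [-1.38, 1.24], [0.06, 2.45], [-1.56, 4.7], [0.09, 2.05], [-2.69, 2.69]. Speed limits (rad/s): [2.57, 2.57, 3.14, 3.14, 3.14, 3.14, 3.14].

INTERFACE

Orientations are given as a rotation vector (axis times angle).
In Python, from bench import arm gives the robot as it stands. Calls block until the motion is done:
- arm.reach(position, orientation): joint-space move of the TCP to a pose.
- arm.line_to(position, velocity=0.15, ori=None): straight line of the TCP; ori=None keeps the orientation; velocity is the mean speed in m/s.
- arm.move_joints(angles): joint-space move.
- arm.release() and arm.grasp(effort=None): open the fingers fully, or close them until they stop; effort is the grip in N (None keeps the last).
- arm.dwell(seconds).
- arm.inverse_kinematics(position, orientation): joint angles nearest the present ones, or None.
- arm.get_state(): the state.
- arm.get_image(name): name is "side" or "top"; returns a dict with "img" (420x560x3 uint8, red, green, blue), "intrinsics" (3x3 intrinsics, pixels), "cam_to_world" (4x4, takes a point from camera to world coordinates). Camera axes: x right, y down, z forward; pixel columns grow to the right and rows downward; lengths in m; the calibration is good to about 2 mm. A picture is of the moment at which its call begins. There is no depth.
A pose or a line that the arm cannot do raises arm.Unreachable and nothing moves.
- arm.job_done(): hands the job in; it is judged then, once.
Trained networks look in the newest picture that a camera, given by its name, has taken for a name from the list of things; names that differ only in an ending like _2 or _b are one class to them, and where a whole thing is asked for, a point or a joint stands for the part that bears it (a point fixed in the world has none). Each returns a list of dicts, best first, with "conf" (0 to 1); they miss things now and then, are a little off and sometimes report something else, mostly with a low value. They report only what shows in the picture. A call takes as long as a camera call. They do not tell look-alikes from the thing itself.
- arm.look_for(camera, label): "uv" ([column, row] in pixels, amid what is visible of it).
The state is a dict: "t": time; "joint_positions": joint angles; "dq": joint speeds; "effort": joint torques, N m; "position": TCP position; "eef_rot": TCP orientation; "contact_force": force on the tool from outside, world axes, zero at the start; "ft_torque": the same for the moment, N m; "opening": finger opening in m; "finger_force": force on a finger pad.
Only numpy, scipy, OpenCV 4.12 (cv2) and the standard library are available. Lean on these libraries where they do the work, as an engineer would, in place of code of your own. Each camera call takes 0.05 s, during which the arm holds its last target. There are 200 camera calls.

## Working session

There is one attempt and no reset: what is moved stays moved. The work goes in short steps, each a Python script; the robot and the scene stay as the last script left them, time stands still between calls to the robot, and variables do not carry over. Pictures are saved under pics/ and viewed, at most 14 in all, crops included, and the job is handed in when it is done.

```bash
ls; mkdir -p pics; cat > h.py <<'E'
import numpy as np, cv2
from bench import arm
from scipy.spatial.transform import Rotation as R
def snap(name,fn=None):
    d=arm.get_image(name)
    if fn: cv2.imwrite('pics/'+fn,d['img'][:,:,::-1])
    return d
def proj(d,P):
    T=np.linalg.inv(d['cam_to_world']);p=np.atleast_2d(P)@T[:3,:3].T+T[:3,3]
    q=p@np.array(d['intrinsics']).T;return q[:,:2]/q[:,2:]
def ray(d,uv):
    T=np.array(d['cam_to_world']);r=T[:3,:3]@np.linalg.solve(d['intrinsics'],[uv[0],uv[1],1.]);return T[:3,3],r
def onz(d,uv,z):
    o,r=ray(d,uv);return o+r*(z-o[2])/r[2]
def tri(a,ua,b,ub):
    o1,r1=ray(a,ua);o2,r2=ray(b,ub);s=np.linalg.lstsq(np.c_[r1,-r2],o2-o1,rcond=None)[0]
    p,q=o1+s[0]*r1,o2+s[1]*r2;return (p+q)/2,np.linalg.norm(p-q)
E
python3 - <<'E'
from h import *
a=snap('top','top0.png');b=snap('side','side0.png')
for d in(a,b):print(np.round(d['cam_to_world'],3).tolist(),d['intrinsics'])
for l in ['chute','stamp','stamp_box','bin_case','bin_tab','tray','mug','stapler','notes','l1']:
    for c in('top','side'):
        print(l,c,[(np.round(x['uv']).astype(int).tolist(),round(x['conf'],2)) for x in arm.look_for(c,l)][:11])
E
```

```text
pics
[[-0.006, -0.991, 0.13, 0.358], [-1.0, 0.003, -0.025, -0.014], [0.024, -0.13, -0.991, 1.429], [0.0, 0.0, 0.0, 1.0]] [[473.64315521   0.         278.82397541]
 [  0.         473.64315521 214.79358806]
 [  0.           0.           1.        ]]
[[-0.945, -0.231, 0.231, 0.21], [-0.327, 0.688, -0.648, 0.974], [-0.009, -0.688, -0.726, 1.25], [0.0, 0.0, 0.0, 1.0]] [[541.40953405   0.         282.12872101]
 [  0.         541.40953405 196.4776854 ]
 [  0.           0.           1.        ]]
chute top [([374, 234], 0.87)]
chute side [([326, 149], 0.84)]
stamp top [([389, 224], 0.85)]
stamp side [([335, 130], 0.86), ([233, 339], 0.71), ([237, 295], 0.56)]
stamp_box top [([310, 193], 0.69), ([376, 236], 0.41), ([133, 209], 0.23)]
stamp_box side [([282, 192], 0.74)]
bin_case top [([109, 211], 0.78)]
bin_case side [([230, 339], 0.72)]
bin_tab top [([135, 211], 0.86), ([373, 233], 0.64)]
bin_tab side [([242, 293], 0.8)]
tray top [([226, 190], 0.96), ([239, 190], 0.21)]
tray side [([246, 254], 0.61), ([264, 222], 0.48), ([322, 122], 0.24)]
mug top [([238, 135], 0.88)]
mug side [([204, 224], 0.62)]
stapler top [([344, 149], 0.6), ([130, 212], 0.26)]
stapler side [([253, 159], 0.88), ([259, 230], 0.42), ([326, 148], 0.29)]
notes top [([194, 151], 0.94), ([278, 250], 0.35), ([263, 183], 0.19)]
notes side [([200, 267], 0.85)]
l1 top [([316, 254], 0.7), ([340, 302], 0.7), ([281, 250], 0.61)]
l1 side [([255, 227], 0.68), ([340, 205], 0.65), ([390, 201], 0.58)]
```

```bash
python3 - <<'E'
import cv2
a=cv2.imread('pics/top0.png');b=cv2.imread('pics/side0.png')
cv2.imwrite('pics/top0c.png',cv2.resize(a[110:330,60:460],None,fx=2,fy=2,interpolation=cv2.INTER_CUBIC))
cv2.imwrite('pics/side0c.png',cv2.resize(b[90:390,140:440],None,fx=2,fy=2,interpolation=cv2.INTER_CUBIC))
E
```

```text
(no output)
```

View pics/top0c.png

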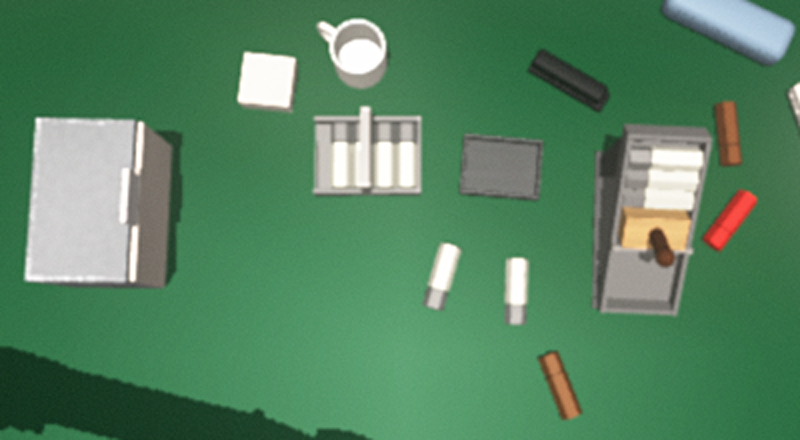

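View pics/side0c.png

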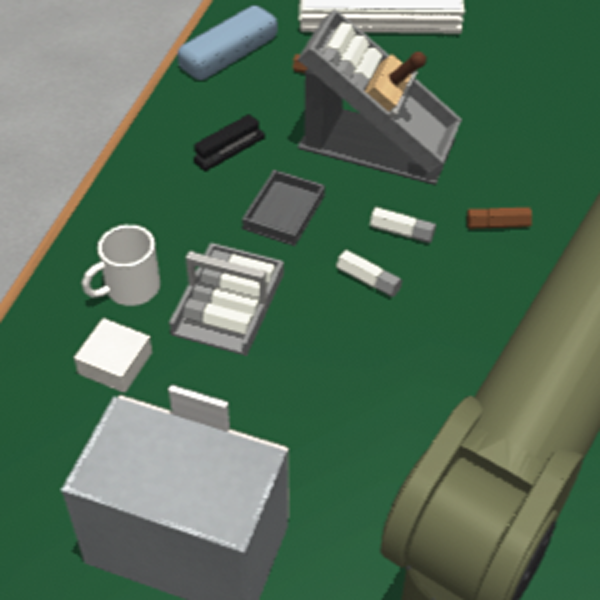

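The top crop shows two white loose sticks at full-image (281,248) and (318,255). The brown ones at (340,302) and (424,176) and the red one at (425,220) are look-alikes. The tray at (244,187) seems to hold four sticks. The stamp is in the chute at (388,224), the box is at (310,193), and the bin at the left faces right. I'll enlarge these areas to pick corners.

```bash
cat >> h.py <<'E'
def mosaic(fn,items,grid=True,pw=400,ph=300,ncol=2):
    out=[]
    for im,(c0,r0,w) in items:
        s=pw/w;h=int(round(ph/s));c=cv2.resize(im[r0:r0+h,c0:c0+w],(pw,ph),interpolation=cv2.INTER_CUBIC)[:,:,::-1].copy()
        if grid:
            for k in range((c0//10+1)*10,c0+w,10):
                x=int((k-c0+.5)*s);cv2.line(c,(x,0),(x,5),(0,255,255),1);cv2.putText(c,str(k),(x-8,14),0,.3,(0,255,255),1)
            for k in range((r0//10+1)*10,r0+h,10):
                y=int((k-r0+.5)*s);cv2.line(c,(0,y),(5,y),(0,255,255),1);cv2.putText(c,str(k),(6,y+3),0,.3,(0,255,255),1)
        out.append(c)
    rows=[np.hstack(out[i:i+ncol]) for i in range(0,len(out),ncol)]
    cv2.imwrite('pics/'+fn,np.vstack(rows))
E
python3 - <<'E'
from h import *
a=cv2.imread('pics/top0.png')[:,:,::-1];b=cv2.imread('pics/side0.png')[:,:,::-1]
mosaic('m1.png',[(a,(350,165,100)),(b,(285,90,100)),(a,(210,155,120)),(b,(220,170,110))])
mosaic('m2.png',[(a,(65,160,100)),(b,(165,280,140)),(a,(265,225,80)),(b,(300,180,80))])
E
```

```text
(no output)
```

View pics/m1.png

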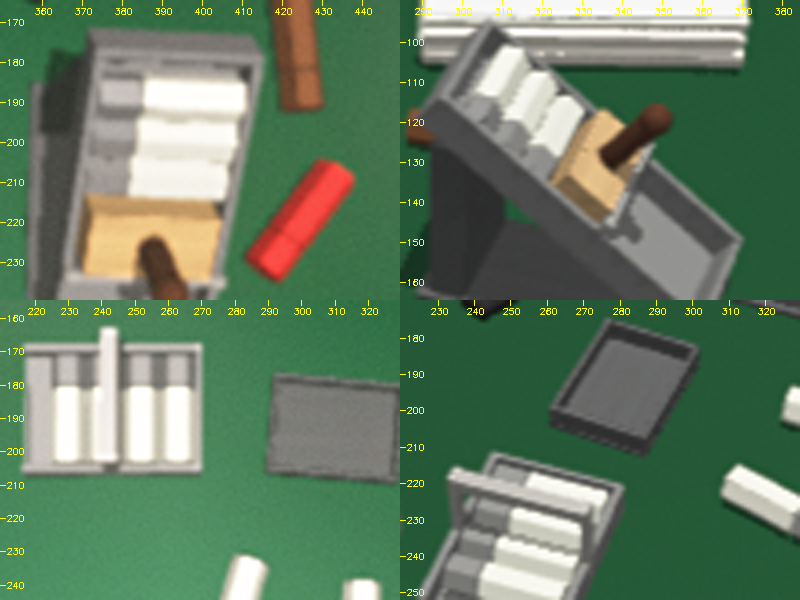

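View pics/m2.png

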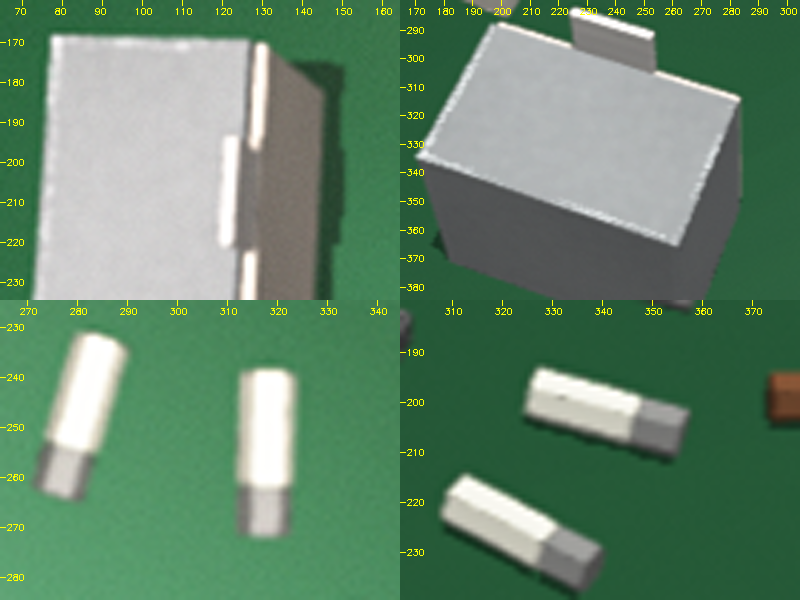

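The panels show the stamp's ball at side (348,119) and top (391,237). The tray holds four sticks with empty floor at its left end (top col 218), so its open end faces the bin. I'll fit the poses from the picked corners.

```bash
cat > fit.py <<'E'
from h import *
from scipy.optimize import least_squares
a=snap('top');b=snap('side')
def fit(name,top,side,x0):
    L=[(a,p,q) for p,q in top]+[(b,p,q) for p,q in side]
    def f(v):
        Rz=R.from_euler('z',v[2]).as_matrix();t=np.array([v[0],v[1],0])
        return np.concatenate([proj(d,Rz@np.array(p)+t)[0]-q for d,p,q in L])
    s=least_squares(f,x0,loss='soft_l1',f_scale=1.5);print(name,np.round(s.x,4),'res',np.round(f(s.x),1).tolist());return s.x
c,s=np.cos(.63),np.sin(.63)
P=lambda u,y,n:(u*c-n*s,y,.03+u*s+n*c)
fit('chute',[(P(.27,.0495,.03),(374,177.8)),(P(.27,-.0495,.03),(411.8,178.3)),(P(.11,0,.042),(387,234.8)),(P(.137+.024,.044,.046),(370.8,216.5)),(P(.161,-.044,.046),(405,218.3)),(P(.113,.044,.046),(369.5,233.3)),(P(.113,-.044,.046),(404,234)),(P(.137,0,.107),(391,237))],
 [(P(.273,-.053,.03),(306.3,95.8)),(P(.273,.053,.03),(292.5,113.8)),(P(-.003,-.053,.03),(369.5,149)),(P(.137,0,.107),(348.3,118.8)),(P(.137,0,.046),(337.5,129))],[.5,-.3,0])
fit('box',[((.045,.06,.025),(291.4,177)),((-.045,.06,.025),(289.6,206.1)),((.045,-.06,.025),(330.2,178.7)),((-.045,-.06,.025),(329.2,209.2))],
 [((.045,-.06,.025),(276.7,175)),((-.045,-.06,.025),(301.2,182.7)),((.045,.06,.025),(261,200.3)),((-.045,.06,.025),(286.3,208))],[.5,-.1,0])
fit('tray',[((-.08,-.058,.03),(217.9,168)),((.08,-.058,.03),(270.1,168)),((.08,.058,.03),(270.1,205.8)),((-.08,.058,.03),(217,205.8)),((0,-.058,.09),(241.9,162.9)),((0,.058,.09),(241.9,204))],
 [((.08,-.058,.03),(244.3,211.6)),((.08,.058,.03),(280.6,220.9)),((0,-.058,.09),(233.8,216.3)),((0,.058,.09),(271.8,227.8))],[.5,.1,-1.57])
fit('bin',[((.13,-.108,.178),(77.5,169)),((0,-.108,.178),(126.5,169.5)),((.13,.108,.178),(72.5,250)),((0,.108,.178),(123,251))],
 [((0,-.108,.178),(198.5,287.2)),((0,.108,.178),(283.5,313.8)),((.13,-.108,.178),(170.4,333.8)),((.13,.108,.178),(261.5,365.3)),((0,-.035,.225),(224.7,283.7)),((0,.035,.225),(253.8,291.8))],[.5,.4,1.57])
for e in [((285.5,232.5),(276.5,263.5)),((318.1,239.5),(317.5,271.5))]:
    p=[onz(a,u,.02) for u in e];d=p[1]-p[0];print('stick',np.round((p[0]+p[1])/2,3),'yaw cap',round(np.arctan2(d[1],d[0]),2),np.linalg.norm(d))
E
python3 fit.py
```

```text
chute [ 0.4117 -0.3399 -0.0269] res [0.2, 0.5, -0.2, 1.0, -1.6, -1.4, 1.4, 1.1, -0.5, 0.1, 0.5, -0.5, -2.3, -0.4, 0.9, 0.3, -0.1, -1.2, 2.6, 0.1, -0.8, -0.4, -0.2, 0.3, -1.6, -0.0]
box [ 0.6095 -0.1424 -0.0704] res [-0.7, -0.4, -0.7, -0.1, 0.0, 0.6, -0.5, -0.5, -0.5, -0.5, 0.9, -0.7, -0.2, -0.9, 1.3, -0.3]
tray [ 0.7048  0.0568 -1.5413] res [-0.6, 12.9, 0.5, 11.4, -0.8, -63.9, -0.5, -62.4, 1.1, 13.0, 0.0, -67.2, 12.3, 1.3, -59.8, -16.2, 12.6, 2.7, -63.2, -17.6]
bin [0.5364 0.3615 1.5511] res [0.9, 0.0, 0.9, 0.4, 0.2, -0.0, -0.1, -0.3, -0.9, -0.2, 0.1, 0.4, 0.9, -0.1, 0.9, -0.3, -0.6, 0.7, -1.1, 1.5]
stick [ 0.443 -0.055  0.02 ] yaw cap 2.85 0.09600003707326975
stick [ 0.421 -0.164  0.02 ] yaw cap 3.11 0.09493993084399074
```

```bash
cat >> h.py <<'E'
CH=np.array([.4117,-.3399,0]);CHY=-.0269
BOX=np.array([.6095,-.1424,0]);BOXY=-.0704
BIN=np.array([.5364,.3615,0]);BINY=1.5511
def ori(z,y):
    z=np.array(z,float);z/=np.linalg.norm(z);y=np.array(y,float);y-=z*(y@z);y/=np.linalg.norm(y)
    return R.from_matrix(np.c_[np.cross(y,z),y,z])
def tcp(g,o,off=.054): return np.array(g)-off*o.as_matrix()[:,2]
def rz(yaw): return R.from_euler('z',yaw).as_matrix()
c_,s_=np.cos(.63),np.sin(.63)
def chute(u,y,n): return CH+rz(CHY)@np.array([u*c_-n*s_,y,.03+u*s_+n*c_])
CN=rz(CHY)@np.array([-s_,0,c_])
CU=rz(CHY)@np.array([c_,0,s_]);CY=rz(CHY)@np.array([0,1,0])
E
sed -i 's/^fit(.tray.*$/fit("tray",[((-.08,.058,.03),(217.9,168)),((.08,.058,.03),(270.1,168)),((.08,-.058,.03),(270.1,205.8)),((-.08,-.058,.03),(217,205.8)),((0,.058,.09),(241.9,162.9)),((0,-.058,.09),(241.9,204))],/; s/^ \[((.08,-.058,.03),(244.3.*$/ [((.08,.058,.03),(244.3,211.6)),((.08,-.058,.03),(280.6,220.9)),((0,.058,.09),(233.8,216.3)),((0,-.058,.09),(271.8,227.8))],[.5,.1,-1.57])/' fit.py
python3 fit.py | grep tray
python3 - <<'E'
from h import *
for nm,y in [('+U',CU),('-U',-CU),('+Y',CY),('-Y',-CY)]:
    o=ori(-CN,y)
    for n in(.085,.2):
        q=arm.inverse_kinematics(tcp(chute(.137,0,n),o),o.as_rotvec());print(nm,n,None if q is None else np.round(q,2))
by=rz(BOXY)
for nm,y in [('+X',by[:,0]),('-X',-by[:,0]),('+Y',by[:,1]),('-Y',-by[:,1])]:
    o=ori([0,0,-1],y)
    for z in(.09,.2):
        q=arm.inverse_kinematics(tcp(BOX+[0,0,z],o),o.as_rotvec());print('box',nm,z,None if q is None else np.round(q,2))
E
```

```text
tray [ 0.6266  0.0578 -1.5701] res [-1.4, -0.2, -0.4, -0.2, -0.3, 0.0, -0.9, 0.2, 0.2, 0.2, 0.0, -1.2, 1.0, -0.8, 0.9, -0.9, -0.1, 0.2, 0.2, -1.4]
+U 0.085 [-0.22 -0.11  1.03  2.16 -0.58  0.66  1.2 ]
+U 0.2 [ 0.66 -0.23  0.26  2.1  -0.54  0.92  1.16]
-U 0.085 [ 0.52 -0.03  0.3   2.14 -0.7   0.7  -1.87]
-U 0.2 [ 0.61 -0.24  0.3   2.1  -0.53  0.91 -2.  ]
+Y 0.085 None
+Y 0.2 [ 0.4  -0.27  0.48  2.11 -0.45  0.89  2.65]
-Y 0.085 [-0.22 -0.11  1.03  2.16 -0.58  0.66 -0.38]
-Y 0.2 [ 1.05 -0.21 -0.08  2.09 -0.64  0.95 -0.33]
box +X 0.09 [-0.52  0.54  0.91  1.72 -0.47  1.12  0.47]
box +X 0.2 [-0.47  0.38  0.84  1.61 -0.29  1.28  0.34]
box -X 0.09 [-0.61  0.62  1.07  1.72 -0.59  1.16 -2.59]
box -X 0.2 [-0.7   0.55  1.22  1.61 -0.53  1.35 -2.62]
box +Y 0.09 [-0.43  0.49  0.78  1.71 -0.38  1.1   1.98]
box +Y 0.2 [-0.47  0.38  0.83  1.61 -0.29  1.28  1.91]
box -Y 0.09 [-0.49  0.53  0.88  1.72 -0.45  1.11 -1.12]
box -Y 0.2 [-0.47  0.38  0.83  1.61 -0.29  1.28 -1.23]
```

```bash
python3 - <<'E'
from h import *
p=np.array(arm.get_state()['position']);arm.line_to(p+[0,0,.1],.3)
o=ori(-CN,CU)
arm.reach(tcp(chute(.137,0,.2),o),o.as_rotvec())
a=snap('top','top1.png');b=snap('side','side1.png')
for n in(.107,):
    print(proj(a,chute(.137,0,n)),proj(b,chute(.137,0,n)))
s=arm.get_state();print(s['t'],np.round(s['joint_positions'],2))
mosaic('m3.png',[(a['img'],(330,165,100)),(b['img'],(285,60,133)),(a['img'],(180,0,380)),(b['img'],(100,90,400))])
E
```

```text
[[391.93808178 237.28436144]] [[348.09941156 119.14003091]]
5.2917 [ 0.87 -0.21  0.07  2.1  -0.6   0.94  1.2 ]
```

View pics/m3.png

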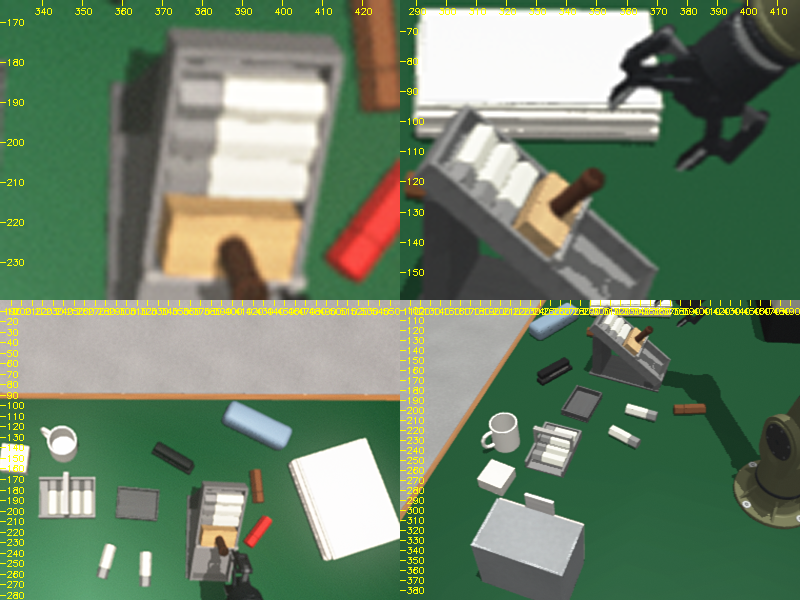

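The tool lines up with the handle. No other white stick is on the desk: the loose ones are just the two at (281,248) and (318,255). I'll grasp the stamp.

```bash
python3 - <<'E'
from h import *
o=ori(-CN,CU)
arm.line_to(tcp(chute(.137,0,.085),o),.12)
arm.grasp(70);s=arm.get_state();print(s['opening'],s['finger_force'],np.round(s['contact_force'],1))
arm.line_to(tcp(chute(.137,0,.205),o),.1)
print('held',arm.get_state()['opening'])
arm.line_to(np.array(arm.get_state()['position'])+[0,.05,.06],.2)
od=ori([0,0,-1],rz(BOXY)[:,0])
arm.line_to(tcp(BOX+[0,0,.085+.12],od),.2,ori=od.as_rotvec())
a=snap('top','top2.png');b=snap('side','side2.png');print(arm.get_state()['opening'],arm.get_state()['t'])
mosaic('m4.png',[(a['img'],(260,150,160)),(b['img'],(230,90,160))],pw=400,ph=300)
E
```

```text
0.020860573820936604 67.9503071308136 [-2.2  0.3  2.2]
held 0.020536985461246965Traceback (most recent call last):
  File "<stdin>", line 7, in <module>
bench.Unreachable: the arm cannot follow that straight line within its joint ranges
```

```bash
python3 - <<'E'
from h import *
od=ori([0,0,-1],rz(BOXY)[:,0])
print(np.round(arm.get_state()['joint_positions'],2),arm.get_state()['position'])
T=tcp(BOX+[0,0,.085+.13],od)
try: arm.line_to(T,.2,ori=od.as_rotvec());print('line')
except arm.Unreachable:
    q=arm.inverse_kinematics(T,od.as_rotvec());print(np.round(q,2));arm.reach(T,od.as_rotvec())
a=snap('top','top2.png');b=snap('side','side2.png');print(arm.get_state()['opening'],arm.get_state()['t'])
mosaic('m4.png',[(a['img'],(260,150,160)),(b['img'],(230,90,160))],pw=400,ph=300)
E
```

```text
[ 0.87 -0.22  0.08  2.1  -0.6   0.95  1.2 ] [ 0.36998132 -0.33837494  0.31923377]
line
0.02038884891076902 10.175
```

View pics/m4.png

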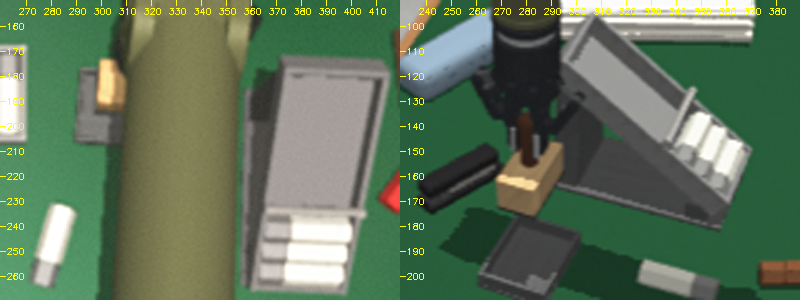

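The sticks have run down to the foot, and the stamp hangs upright over the box. I'll lower it.

```bash
python3 - <<'E'
from h import *
od=ori([0,0,-1],rz(BOXY)[:,0])
arm.line_to(tcp(BOX+[0,0,.085+.010],od),.12)
for z in(.007,.005,.004):
    arm.line_to(tcp(BOX+[0,0,.085+z],od),.03);f=arm.get_state()['contact_force'];print(z,np.round(f,1))
    if f[2]>3:break
arm.release();arm.dwell(.2)
arm.line_to(tcp(BOX+[0,0,.28],od),.25)
bx=rz(BINY)[:,0]
for nm,y in(('+',bx),('-',-bx)):
  for th in(0,.35,.7):
    zt=np.array(-bx*np.sin(th)+[0,0,np.cos(th)]);yy=y*np.cos(th)+np.array([0,0,1])*np.sin(th)*(1 if nm=='+' else -1)
    o=ori(-zt,yy);g=BIN+[0,0,.01]+.195*zt
    q=arm.inverse_kinematics(tcp(g,o),o.as_rotvec());print(nm,th,np.round(g,3),None if q is None else np.round(q,2))
a=snap('top');b=snap('side');print(arm.get_state()['t'],np.round(arm.get_state()['joint_positions'],2))
mosaic('m5.png',[(a['img'],(260,150,160)),(b['img'],(230,90,160))],pw=400,ph=300)
E
```

```text
0.007 [-0.1  0.6 -1.7]
0.005 [-0.2  0.5 -1.3]
0.004 [ 0.2 -0.1 -1.1]
+ 0 [0.536 0.362 0.205] [ 0.09  0.52 -1.    1.49  0.44  1.37  0.62]
+ 0.35 [0.535 0.295 0.193] [ 0.33  0.27 -0.8   1.75 -0.13  1.04  1.17]
+ 0.7 [0.534 0.236 0.159] [ 0.51  0.29 -0.66  1.92 -0.63  0.98  1.78]
- 0 [0.536 0.362 0.205] [-0.2   0.39 -0.56  1.5   0.21  1.31 -2.37]
- 0.35 [0.535 0.295 0.193] [ 0.05  0.22 -0.48  1.76 -0.25  1.05 -1.89]
- 0.7 [0.534 0.236 0.159] [ 0.32  0.25 -0.45  1.92 -0.71  1.01 -1.31]
13.9417 [ 0.51  0.28 -0.4   1.46  0.11  1.42  0.04]
```

View pics/m5.png

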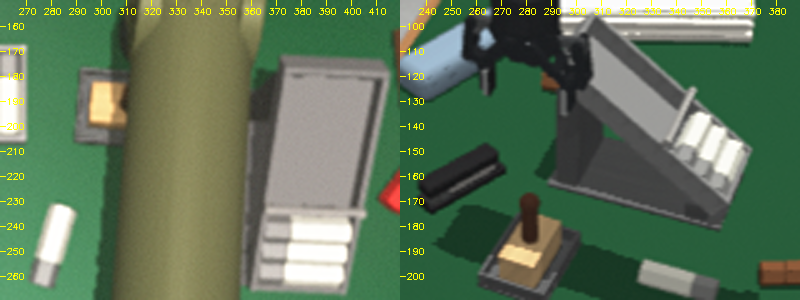

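The stamp stands in the box. Next I'll open the bin.

```bash
cat >> h.py <<'E'
BX=rz(BINY)[:,0]
def tab(th,r=.198,sgn=1):
    zt=-BX*np.sin(th)+np.array([0,0,np.cos(th)]);yy=BX*np.cos(th)+np.array([0,0,np.sin(th)])
    return BIN+[0,0,.01]+r*zt,ori(-zt,sgn*yy)
E
python3 - <<'E'
from h import *
g,o=tab(0)
arm.reach(tcp(g+[0,0,.1],o),o.as_rotvec())
arm.line_to(tcp(g,o),.15)
arm.grasp(50);s=arm.get_state();print(s['opening'],np.round(s['contact_force'],1))
for th in np.arange(.1,.75,.1):
    g,o=tab(min(th,.71));arm.line_to(tcp(g,o),.12,ori=o.as_rotvec())
s=arm.get_state();print(th,s['opening'],np.round(s['contact_force'],1))
arm.dwell(.2)
arm.release()
g,o=tab(.7,.30);arm.line_to(tcp(g,o),.2)
a=snap('top');b=snap('side');print(arm.get_state()['t'],np.round(arm.get_state()['joint_positions'],2))
mosaic('m6.png',[(a['img'],(60,140,240)),(b['img'],(140,180,260))],pw=400,ph=300)
E
```

```text
0.00727183502367342 [ -5.8 -13.    8.7]
0.7000000000000001 0.007632498935599801 [ -3.6 -10.1   2.6]
21.5 [ 1.17  0.45 -1.35  1.83 -0.28  1.11  1.53]
```

View pics/m6.png

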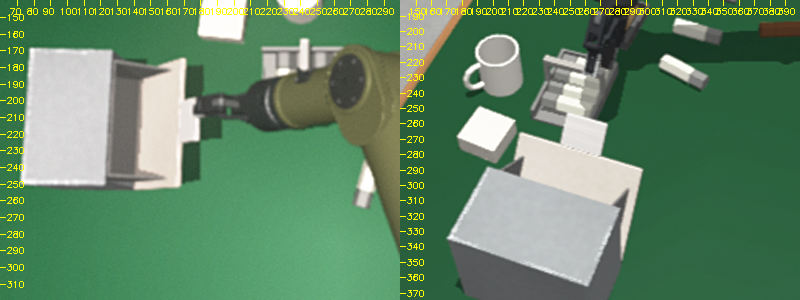

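The bin is open (tab at about side (260,257)). Next I'll plan the pour.

```bash
cat >> h.py <<'E'
TRAY=np.array([.6266,.0578,0])
# pour: tray tilt t, lip at bin (lx,lz); phi = tool slant about tray x; sgn = which finger
def pour(t,lx,lz,sgn=1,phi=0,yaw=BINY):
    bx=rz(yaw)[:,0];zz=np.array([0,0,1.])
    d=np.cos(t)*bx-np.sin(t)*zz;u=np.sin(t)*bx+np.cos(t)*zz
    bar=BIN+lx*BX+[0,0,lz]-.08*d+.083*u
    o=R.from_rotvec(phi*d)*ori(-u,sgn*d);return bar,o
PATH=[(0,-.085,.25),(0,-.085,.195),(.15,-.08,.182),(.3,-.07,.172),(.45,-.065,.165),(.6,-.06,.16),(.8,-.06,.157),(1.0,-.06,.155)]
E
python3 - <<'E'
from h import *
b=snap('side')
g=[BIN+[0,0,.01]+.215*(-BX*np.sin(.7)+np.array([0,0,np.cos(.7)]))+y*rz(BINY)[:,1] for y in(-.035,.035)]
print(proj(b,np.array(g)))
for sg in(1,-1):
  for phi in(-.5,-.25,0,.25,.5):
    r=[]
    for p in PATH:
        g,o=pour(*p,sg,phi);r.append(arm.inverse_kinematics(tcp(g,o),o.as_rotvec()) is not None)
    o=pour(0,0,0,sg,phi)[1];g=TRAY+[0,0,.083]
    o=R.from_rotvec(phi*np.array([0,1,0]))*ori([0,0,-1],[0,sg,0])
    print(sg,phi,''.join('01'[x] for x in r),arm.inverse_kinematics(tcp(g,o),o.as_rotvec()) is not None)
g,o=pour(*PATH[-1]);print(g,tcp(g,o))
E
```

```text
[[248.8130204  252.22883344]
 [275.05498468 259.89003446]]
1 -0.5 11111111 True
1 -0.25 11111111 True
1 0 11111111 True
1 0.25 11111100 True
1 0.5 11110000 True
-1 -0.5 11111111 True
-1 -0.25 11111111 True
-1 0 11111111 True
-1 0.25 11111100 True
-1 0.5 11110000 True
[0.53574254 0.32812438 0.26716277] [0.53663747 0.373555   0.29633909]
```

```bash
python3 - <<'E'
from h import *
p=np.array(arm.get_state()['position'])
o=ori([0,0,-1],[0,1,0]);g=TRAY+[0,0,.083]
for sg in(1,-1):
    oo=ori([0,0,-1],[0,sg,0]);print(sg,np.round(arm.inverse_kinematics(tcp(g,oo),oo.as_rotvec()),2))
    gg,oo=pour(*PATH[-1],sg);print(np.round(arm.inverse_kinematics(tcp(gg,oo),oo.as_rotvec()),2))
arm.line_to(p+[0,0,.12],.3)
arm.reach(tcp(g+[0,0,.15],o),o.as_rotvec())
a=snap('top');b=snap('side');print(arm.get_state()['t'],np.round(arm.get_state()['joint_positions'],2))
print(proj(b,[g+[.05,0,.007],g+[-.05,0,.007]]))
mosaic('m7.png',[(a['img'],(180,140,160)),(b['img'],(200,180,120))],pw=400,ph=300)
E
```

```text
1 [ 0.46  0.52 -0.76  1.67  0.4   1.11  1.16]
[-1.05  0.78  0.3   1.08  0.5   2.02  0.86]
-1 [ 0.5   0.54 -0.82  1.66  0.43  1.13 -2.01]
[-1.39  0.99  1.06  1.1   0.07  1.92 -1.96]
23.0083 [ 0.56  0.42 -0.91  1.51  0.33  1.38  1.2 ]
[[236.31284523 217.16631552]
 [269.27007474 225.7063016 ]]
```

View pics/m7.png

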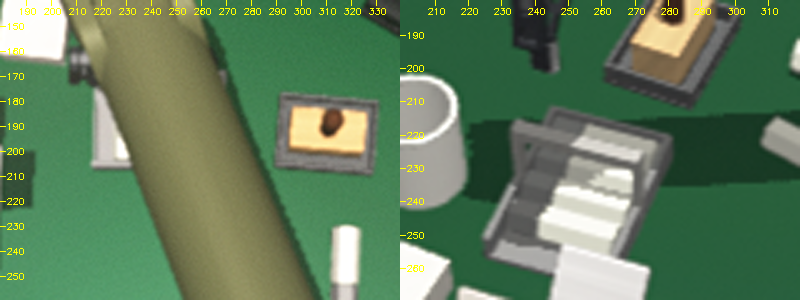

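```bash
python3 - <<'E'
from h import *
def st():print(np.round(arm.get_state()['joint_positions'],2),round(arm.get_state()['t'],1))
arm.line_to(np.array(arm.get_state()['position'])+[0,0,.1],.3)
g,o=pour(1.0,-.06,.26);arm.reach(tcp(g,o),o.as_rotvec());st()
for t in(.5,0.):
    g,o=pour(t,-.085,.26);arm.line_to(tcp(g,o),.2,ori=o.as_rotvec());st()
o=ori([0,0,-1],[0,1,0]);g=TRAY+[0,0,.083]
arm.line_to(tcp(g+[0,0,.2],o),.25,ori=o.as_rotvec());st()
arm.line_to(tcp(g,o),.2);st()
arm.grasp(100);s=arm.get_state();print(s['opening'],np.round(s['contact_force'],1))
arm.line_to(tcp(g+[0,0,.22],o),.12);s=arm.get_state();st();print(s['opening'],np.round(s['contact_force'],1))
a=snap('top');b=snap('side')
mosaic('m8.png',[(a['img'],(160,120,160)),(b['img'],(180,150,160))],pw=400,ph=300)
E
```

```text
Traceback (most recent call last):
bench.Unreachable: the arm cannot take that pose within its joint ranges
```

```bash
python3 - <<'E'
from h import *
for phi in(-.7,-.5,-.3,-.15,0):
  for t,lz in((1.,.155),(1.,.2),(.9,.26)):
    g,o=pour(t,-.06,lz,1,phi);q=arm.inverse_kinematics(tcp(g,o),o.as_rotvec());print(phi,t,lz,None if q is None else np.round(q,2),np.round(o.as_matrix()[:,2],2))
E
```

```text
-0.7 1.0 0.155 [-0.41  0.62 -0.91  1.65  1.38  1.93  0.45] [ 0.63 -0.66 -0.41]
-0.7 1.0 0.2 [-0.38  0.58 -0.94  1.61  1.38  1.96  0.53] [ 0.63 -0.66 -0.41]
-0.7 0.9 0.26 [-0.27  0.47 -1.03  1.59  1.32  1.91  0.59] [ 0.63 -0.61 -0.48]
-0.5 1.0 0.155 [-0.47  0.67 -0.81  1.48  1.25  2.01  0.5 ] [ 0.46 -0.75 -0.47]
-0.5 1.0 0.2 [-0.47  0.62 -0.81  1.44  1.24  2.04  0.57] [ 0.46 -0.75 -0.47]
-0.5 0.9 0.26 [-0.43  0.5  -0.81  1.41  1.17  1.99  0.64] [ 0.47 -0.7  -0.55]
-0.3 1.0 0.155 [-0.69  0.66 -0.44  1.32  0.99  1.99  0.6 ] [ 0.28 -0.81 -0.52]
-0.3 1.0 0.2 [-0.69  0.62 -0.44  1.28  1.    2.04  0.67] [ 0.28 -0.81 -0.52]
-0.3 0.9 0.26 [-0.66  0.52 -0.44  1.24  0.95  2.03  0.74] [ 0.28 -0.75 -0.59]
-0.15 1.0 0.155 [-0.77  0.7  -0.26  1.19  0.83  2.04  0.67] [ 0.13 -0.83 -0.53]
-0.15 1.0 0.2 [-0.89  0.66 -0.07  1.15  0.77  2.05  0.77] [ 0.13 -0.83 -0.53]
-0.15 0.9 0.26 [-0.98  0.57  0.12  1.13  0.67  2.02  0.88] [ 0.13 -0.78 -0.61]
0 1.0 0.155 [-1.05  0.78  0.3   1.08  0.5   2.02  0.86] [-0.02 -0.84 -0.54]
0 1.0 0.2 [-1.23  0.82  0.68  1.04  0.34  2.02  1.04] [-0.02 -0.84 -0.54]
0 0.9 0.26 [-1.29  0.78  0.87  1.01  0.24  2.03  1.16] [-0.02 -0.78 -0.62]
```

```bash
python3 - <<'E'
from h import *
def st():print(np.round(arm.get_state()['joint_positions'],2),round(arm.get_state()['t'],1),flush=True)
phi=-.5
g,o=pour(.9,-.06,.26,1,phi);arm.reach(tcp(g,o),o.as_rotvec());st()
for t in(.45,0.):
    g,o=pour(t,-.085,.26,1,phi);arm.line_to(tcp(g,o),.2,ori=o.as_rotvec());st()
o=R.from_rotvec([0,phi,0])*ori([0,0,-1],[0,1,0]);g=TRAY+[0,0,.083]
arm.line_to(tcp(g+[0,0,.2],o),.25,ori=o.as_rotvec());st()
arm.line_to(tcp(g,o),.2);st()
arm.grasp(100);s=arm.get_state();print(s['opening'],np.round(s['contact_force'],1))
arm.line_to(tcp(g+[0,0,.22],o),.12);s=arm.get_state();st();print(s['opening'],np.round(s['contact_force'],1))
a=snap('top');b=snap('side')
mosaic('m8.png',[(a['img'],(160,120,160)),(b['img'],(180,150,160))],pw=400,ph=300)
E
```

```text
[-0.43  0.5  -0.81  1.41  1.17  1.99  0.65] 24.6
[ 0.01  0.1  -0.9   1.65  0.75  1.47  0.68] 25.2
[ 0.18 -0.21 -0.63  1.87  0.12  1.    1.04] 25.9
[ 0.27 -0.05 -0.44  1.88  0.08  0.81  1.36] 26.8
[ 0.2   0.18 -0.41  2.1   0.4   0.41  1.06] 27.9
0.012296502095370835 [-2.8 -1.6  4.8]
[ 0.29 -0.06 -0.45  1.85  0.07  0.85  1.38] 30.5
0.01210485209040028 [-0.3  0.4 -4.3]
```

View pics/m8.png

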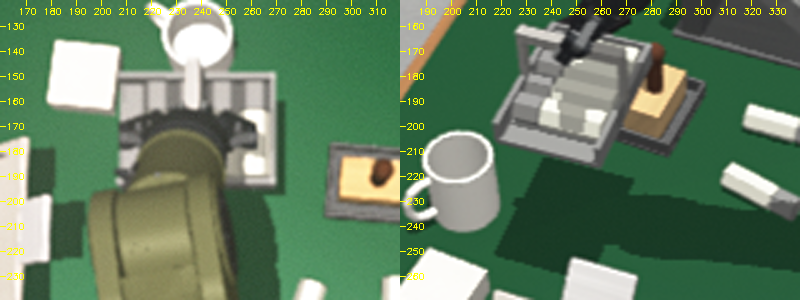

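The tray is held level with its four sticks. I'll pour.

```bash
python3 - <<'E'
from h import *
phi=-.5
for i,p in enumerate(PATH):
    g,o=pour(*p,1,phi);arm.line_to(tcp(g,o),.2 if i==0 else .1,ori=o.as_rotvec())
arm.dwell(1.0)
# gentle shake
g2,o2=pour(1.0,-.065,.165,1,phi);arm.line_to(tcp(g2,o2),.15);arm.line_to(tcp(g,o),.15)
s=arm.get_state();print(s['t'],s['opening'],np.round(s['contact_force'],1))
a=snap('top');b=snap('side')
mosaic('m9.png',[(a['img'],(60,120,160)),(b['img'],(140,180,160))],pw=400,ph=300)
E
```

```text
36.5 0.012270881088799259 [-0.7 -0.5 -0.8]
```

View pics/m9.png

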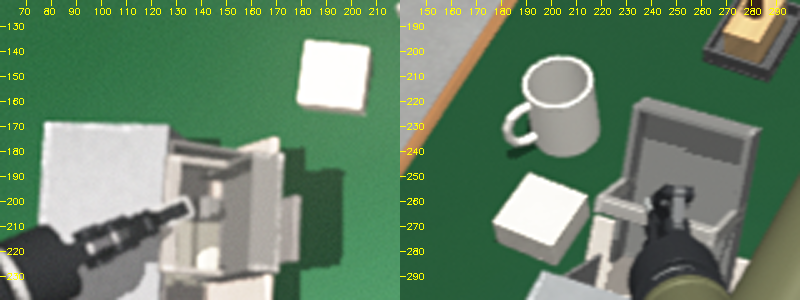

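The tray is empty. I'll reverse out and set it down where it stood.

```bash
python3 - <<'E'
from h import *
phi=-.5
for p in PATH[::-1][1:]:
    g,o=pour(*p,1,phi);arm.line_to(tcp(g,o),.12,ori=o.as_rotvec())
o=R.from_rotvec([0,phi,0])*ori([0,0,-1],[0,1,0]);g=TRAY+[0,0,.083]
arm.line_to(tcp(g+[0,0,.2],o),.2,ori=o.as_rotvec())
arm.line_to(tcp(g+[0,0,.01],o),.15)
for z in(.005,.002,.0,-.002):
    arm.line_to(tcp(g+[0,0,z],o),.03);f=arm.get_state()['contact_force'];print(z,np.round(f,1))
    if f[2]>2:break
arm.release();arm.dwell(.2)
arm.line_to(tcp(g,o,.15),.2)
p=np.array(arm.get_state()['position']);p[2]=.35;arm.line_to(p,.3)
a=snap('top');b=snap('side');print(arm.get_state()['t'])
for c in('top','side'):print([(np.round(x['uv']).tolist(),round(x['conf'],2)) for x in arm.look_for(c,'l1')])
mosaic('m10.png',[(a['img'],(60,120,150)),(b['img'],(160,180,160)),(a['img'],(230,200,120)),(b['img'],(290,150,130))])
E
```

```text
0.005 [ 0.8  0.2 -2.9]
0.002 [ 1.  -0.2 -2. ]
0.0 [ 1.2 -0.3 -1.4]
-0.002 [-5.8 -1.3  9.1]
45.325
[([340.0, 301.0], 0.92), ([279.0, 249.0], 0.77), ([317.0, 245.0], 0.66)]
[([332.0, 204.0], 0.86), ([322.0, 227.0], 0.82), ([389.0, 198.0], 0.8)]
```

View pics/m10.png

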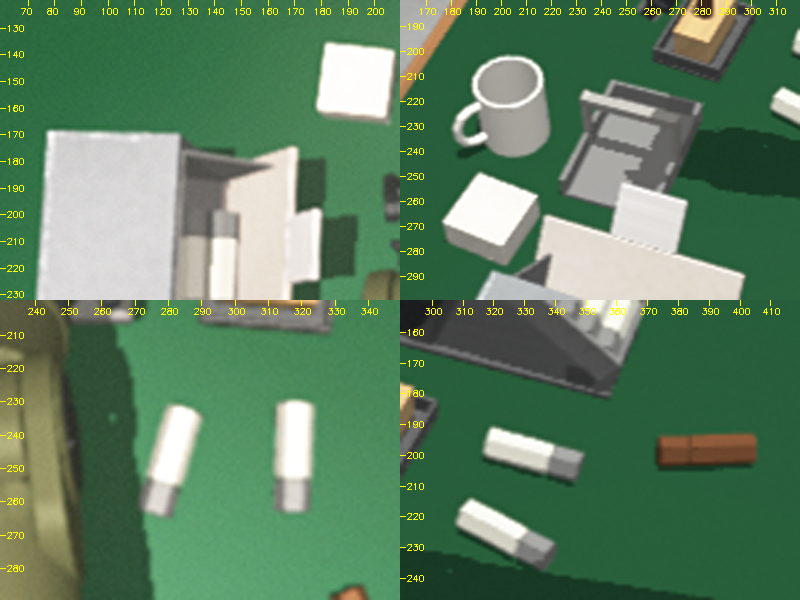

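Stick 2 was knocked about 30 mm and now spans top (318,230)–(317,263). Stick 1 is unchanged at (285,232)–(277,264). Brown (340,301) is the look-alike, so it stays. I'll fetch both white ones.

```bash
cat > pick.py <<'E'
from h import *
def stick(d,e):
    p=[onz(d,u,.022) for u in e];v=p[1]-p[0];c=(p[0]+p[1])/2;return c[:2],np.arctan2(v[1],v[0]),np.linalg.norm(v)
def pick(c,yaw):
    n=np.array([-np.sin(yaw),np.cos(yaw),0]);n=n if n[1]>0 else -n
    o=ori([0,0,-1],n);g=np.array([*c,.023])
    arm.reach(tcp(g+[0,0,.18],o),o.as_rotvec());arm.line_to(tcp(g,o),.2)
    arm.grasp(40);s=arm.get_state();print('grip',s['opening'],np.round(s['contact_force'],1),flush=True)
    arm.line_to(tcp(g+[0,0,.27],o),.25);print('held',arm.get_state()['opening'],flush=True)
def drop(y=0.):
    o=ori([0,0,-1],BX);g=BIN-.062*BX+y*rz(BINY)[:,1]+[0,0,.19]
    arm.reach(tcp(g+[0,0,.12],o),o.as_rotvec());arm.line_to(tcp(g,o),.15)
    print('pre',arm.get_state()['opening'],np.round(arm.get_state()['contact_force'],1));arm.release();arm.dwell(.4);arm.line_to(tcp(g+[0,0,.14],o),.25)
E
python3 - <<'E'
from pick import *
a=snap('top')
c,y,L=stick(a,((318,230.1),(317.1,263.1)));print(c,y,L)
pick(c,y)
drop(0)
a=snap('top','top11.png');b=snap('side','side11.png');print(arm.get_state()['t'])
for k in('top','side'):print([(np.round(x['uv']).tolist(),round(x['conf'],2)) for x in arm.look_for(k,'l1')])
mosaic('m11.png',[(a['img'],(60,160,150)),(b['img'],(160,250,160)),(a['img'],(230,200,120)),(b['img'],(290,150,130))])
E
```

```text
[ 0.44703905 -0.16394676] 3.0977247806047523 0.09827637706686235
grip 0.030082418199350664 [-2.5  0.3  4.9]
held 0.030162820263404968
pre 0.030164299146442326 [-0.5  0.2 -0.7]
53.8583
[([279.0, 250.0], 0.93), ([340.0, 302.0], 0.67), ([148.0, 210.0], 0.54)]
[([325.0, 227.0], 0.74), ([390.0, 198.0], 0.67)]
```

View pics/m11.png

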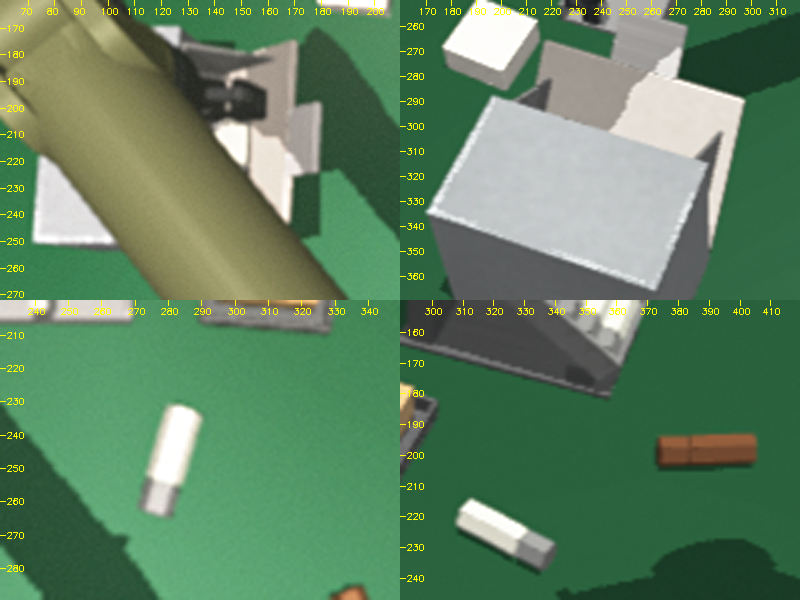

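The first loose stick is in the bin. The second sits at (285,232)–(277,264).

```bash
python3 - <<'E'
from pick import *
a=snap('top')
c,y,L=stick(a,((285,231.4),(277,264)));print(c,y,L)
pick(c,y)
drop(0)
arm.reach([.45,-.1,.40],ori([0,0,-1],[0,1,0]).as_rotvec())
a=snap('top','top12.png');b=snap('side','side12.png');print(arm.get_state()['t'])
for k in('top','side'):print([(np.round(x['uv']).tolist(),round(x['conf'],2)) for x in arm.look_for(k,'l1')])
mosaic('m12.png',[(a['img'],(90,160,100)),(b['img'],(150,180,200)),(a['img'],(180,120,280)),(b['img'],(240,90,160))])
E
```

```text
[ 0.44424671 -0.05514238] 2.8943700020179564 0.09969332264352866
grip 0.03021373341037723 [-1.4  0.   7.3]
held 0.03018934894539012
pre 0.03005193828759667 [-0.5  0.2 -1.1]
63.9333
[([337.0, 300.0], 0.82), ([143.0, 213.0], 0.43)]
[([251.0, 300.0], 0.73), ([389.0, 198.0], 0.62)]
```

View pics/m12.png

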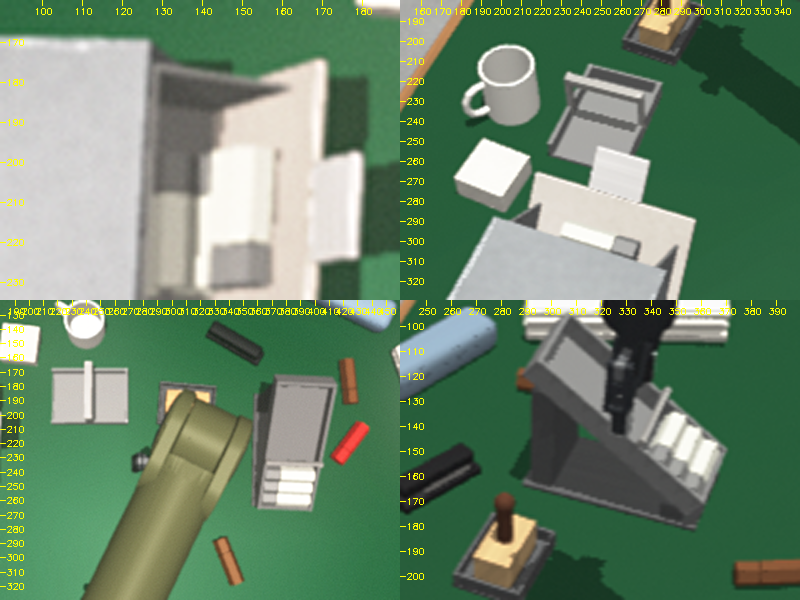

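One stick lies high against the panel. I'll triangulate it in the panel frame before shutting.

```bash
python3 - <<'E'
from h import *
a=snap('top');b=snap('side')
p,e=tri(a,(149,213.5),b,(250,300));v=rz(BINY).T@(p-BIN-[0,0,.01])
th=.7;x=v[0]*np.cos(th)+v[2]*np.sin(th);z=-v[0]*np.sin(th)+v[2]*np.cos(th)
print(p,e,'panel frame',x,v[1],z)
# tub back-top check & approach
g,o=tab(.7,.30);print(arm.inverse_kinematics(tcp(g,o),o.as_rotvec()) is not None)
E
```

```text
[0.53414542 0.31474456 0.11185361] 0.0025786270790697425 panel frame 0.029828341205035212 0.0013332960376761344 0.10804538341912603
True
```

The stick is inside the tub (108 mm along the panel, below the tub's rim). I'll shut the bin.

```bash
python3 - <<'E'
from h import *
g,o=tab(.7,.30);arm.reach(tcp(g,o),o.as_rotvec())
g,o=tab(.7);arm.line_to(tcp(g,o),.15)
arm.grasp(50);print(arm.get_state()['opening'])
for th in [.6,.5,.4,.3,.2,.1,.03,0,-.01]:
    g,o=tab(th);arm.line_to(tcp(g,o),.08,ori=o.as_rotvec())
    f=np.array(arm.get_state()['contact_force']);print(th,np.round(f,1),flush=True)
    if np.linalg.norm(f)>45: break
arm.dwell(.2);arm.release();arm.dwell(.2)
p=np.array(arm.get_state()['position']);arm.line_to(p+[0,0,.15],.2)
arm.reach([.45,-.05,.42],ori([0,0,-1],[0,1,0]).as_rotvec())
a=snap('top','top13.png');b=snap('side','side13.png');print(arm.get_state()['t'])
E
python3 - <<'E'
import cv2,numpy as np
for n,r in(('top',(slice(165,255),slice(65,145))),('side',(slice(275,385),slice(165,290)))):
    p=cv2.imread(f'pics/{n}0.png').astype(int)[r];q=cv2.imread(f'pics/{n}13.png').astype(int)[r]
    d=abs(p-q).max(2);print(n,'changed px',(d>40).sum(),d.size)
E
```

```text
0.007744603800460667
0.6 [-1.6 -5.1  2.1]
0.5 [-1.4 -5.5  3.6]
0.4 [-1.4 -5.6  3.6]
0.3 [-2.1 -5.4  4.9]
0.2 [-1.  -5.1  5.6]
0.1 [-0.4 -3.4  6.5]
0.03 [ 1.  -2.5  6.6]
0 [ -5.9 -14.4  11.6]
-0.01 [ -8.6 -21.4  13.8]
74.1667
top changed px 133 7200
side changed px 163 13750
```

```bash
python3 - <<'E'
from h import *
a=snap('top');b=snap('side')
for l in('l1','bin_tab','tray','stamp','mug','stapler','notes'):
    for k in('top','side'):print(l,k,[(np.round(x['uv']).tolist(),round(x['conf'],2)) for x in arm.look_for(k,l)][:4])
for n,r,c in(('top',(165,255),(65,145)),('side',(275,385),(165,290))):
    p=cv2.imread(f'pics/{n}0.png').astype(int);q=cv2.imread(f'pics/{n}13.png').astype(int)
    m=(abs(p-q).max(2)>40)[r[0]:r[1],c[0]:c[1]].astype(np.uint8);k,_,s,_=cv2.connectedComponentsWithStats(m)
    print(n,[(x[0]+c[0],x[1]+r[0],*x[2:]) for x in s[1:].tolist() if x[4]>8])
E
```

```text
l1 top [([337.0, 302.0], 0.57)]
l1 side [([392.0, 198.0], 0.72)]
bin_tab top [([137.0, 208.0], 0.61)]
bin_tab side []
tray top [([240.0, 184.0], 0.76)]
tray side [([254.0, 242.0], 0.74), ([239.0, 294.0], 0.49)]
stamp top [([383.0, 208.0], 0.74), ([313.0, 186.0], 0.59)]
stamp side [([281.0, 191.0], 0.86)]
mug top [([240.0, 135.0], 0.85)]
mug side [([204.0, 226.0], 0.73)]
stapler top [([344.0, 149.0], 0.58)]
stapler side [([254.0, 159.0], 0.64)]
notes top [([193.0, 151.0], 0.62)]
notes side [([200.0, 268.0], 0.93)]
top [(127, 171, 2, 10, 13), (131, 174, 1, 12, 12), (126, 184, 2, 11, 15), (122, 195, 3, 26, 30), (124, 223, 2, 12, 18), (128, 225, 1, 17, 17), (123, 237, 2, 14, 20)]
side [(225, 282, 29, 10, 53), (224, 285, 29, 10, 41), (204, 289, 15, 5, 21), (255, 305, 15, 5, 22), (271, 310, 12, 4, 17)]
```

The panel edges changed by about 1–2 px, so I'll measure the remaining opening.

```bash
python3 - <<'E'
from h import *
p=cv2.imread('pics/top0.png',0).astype(float);q=cv2.imread('pics/top13.png',0).astype(float)
for rows in((198,216),(173,190),(230,245)):
    for im in(p,q):print(rows,np.round(im[rows[0]:rows[1],110:150].mean(0)).astype(int).tolist())
d=snap('top')
for th in(0,.05,.1):
    z=-BX*np.sin(th)+np.array([0,0,np.cos(th)]);print(th,proj(d,BIN+[0,0,.01]+.215*z))
E
```

```text
(198, 216) [208, 208, 208, 207, 206, 206, 207, 206, 205, 209, 231, 252, 255, 235, 158, 118, 116, 118, 119, 122, 117, 113, 113, 114, 114, 114, 115, 115, 115, 115, 115, 115, 116, 113, 97, 72, 58, 58, 59, 58]
(198, 216) [214, 215, 214, 213, 213, 213, 213, 212, 214, 231, 252, 255, 247, 179, 127, 122, 124, 126, 130, 125, 120, 119, 120, 121, 120, 121, 121, 121, 122, 122, 122, 121, 121, 119, 102, 76, 63, 61, 62, 75]
(173, 190) [201, 201, 201, 201, 202, 202, 202, 204, 203, 204, 204, 204, 204, 205, 207, 202, 157, 133, 212, 250, 248, 196, 123, 110, 113, 113, 112, 109, 106, 103, 101, 97, 94, 91, 87, 80, 68, 62, 63, 66]
(173, 190) [208, 208, 208, 208, 209, 209, 209, 210, 210, 210, 211, 210, 211, 212, 213, 207, 169, 175, 245, 254, 232, 150, 117, 118, 119, 119, 117, 114, 111, 108, 105, 102, 100, 96, 93, 85, 72, 67, 66, 73]
(230, 245) [206, 205, 205, 203, 203, 204, 205, 205, 205, 206, 205, 207, 200, 154, 146, 229, 253, 250, 199, 121, 106, 110, 110, 111, 111, 112, 112, 113, 113, 114, 114, 115, 109, 83, 60, 54, 55, 63, 90, 106]
(230, 245) [213, 212, 211, 210, 210, 211, 211, 212, 212, 212, 211, 213, 205, 169, 197, 251, 255, 235, 147, 112, 114, 116, 115, 116, 116, 118, 118, 119, 118, 119, 120, 121, 114, 87, 64, 56, 66, 95, 110, 112]
0 [[119.67631153 207.27166245]]
0.05 [[123.95353109 207.35962963]]
0.1 [[128.27772628 207.47794062]]
```

The front is now 0.6 px further shut than at the start, so it is fully closed. I'll hand the job in.

```bash
python3 -c "
from bench import arm
print(arm.job_done())"
```

```text
the job is handed in; nothing more can be done
None
```

I handed the job in at about 75 s of 210 s: stamp upright in its box, three sticks at the chute's foot, all six refill sticks put in the tub, empty tray back on the desk and bin shut. The mug, stapler and note block look unmoved; `arm.job_done()` gave no verdict.

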